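# Weigh a spray can on the trip balance

## Robot

A 6-joint arm with a two-finger parallel gripper is mounted at the origin on a cart in front of the work surface, level with it; the furniture and walls round the work are solid. World frame = base frame: x ahead of the robot, y to its left, z up, the work surface at z = 0. Lengths are in mm, angles in rad, forces in N, time in s.
With the tool pointing down it reaches from about 325 to 775 mm from the base axis. Payload 5.5 kg.
Tool frame: the origin (TCP) lies on the mounting face of the last link; the fingertips stand nose_length ahead of it and the grasp point (between the pads) lies 163 mm ahead of it (nose_length is the distance from the TCP to the fingertips, in mm); z points along the fingers, y is the line along which they close (so a half turn about z gives the same grasp; the last joint's range is limited). The gripper opens to 88 mm and grips with 3 to 60 N. Pads are 20 mm wide; open, the fingers measure 115 mm over their backs; the gripper's body (75 mm by 178 mm) begins 61 mm behind the grasp point.
Start: joints at [-1.231, 0.091, 1.231, -0, 1.82, -0.057], TCP at [231.883, -553.397, 404.631] pointing down, gripper open.
Joint ranges: [-2.87, 2.87], [-0.86, 2.18], [0.17, 2.46], [-1.51, 4.65], [0.06, 2.69], [-2.65, 2.65]. Speed limits (rad/s): [2.57, 2.57, 3.01, 3.14, 3.14, 3.14].

## Interface

Orientations are given as a unit quaternion [x, y, z, w].
In Python, from workcell import * gives the robot as it stands.
- The arm moves only by the shell command python3 -m inch 'ROWS' [FORCE]. ROWS is JSON, a list of rows, each a list of 7 numbers: the turn, a rotation vector about the tool's x, y, z in degrees, then the shift along the tool's x, y, z in cm, then the closure, from -1 (fully open) to 1 (shut). A call has 1 to 5 rows; each row shifts and turns the commanded pose from where the row before left it, along the tool's axes as they then stand; what a row does not reach is not made up. A row lasts 1/8 s, in which the tool goes at most 62.5 mm and 10.7 degrees, less where a joint would pass 70% of its speed; a pose out of reach is approached as far as the arm can. A call is refused whole if a number of a shift passes 6.25 or a number of a turn 10.7, either way. A call with a gripper value outside its range is refused whole. The fingers move at their own pace and stop on an object; FORCE is the grip in N (left out, the last holds). Time passes only in rows, so rows that do not move let the fingers close. It gives the time, the measured TCP pose, the force, the opening and the grip force at its end, in the units of the state.
- get_state(): the state, without advancing time (a new reading comes with each control period).
- read_camera(name): name is "scene" or "top" or "wrist"; returns a dict with "img" (384x512x3 uint8, red, green, blue), "range_z" (384x512 float32, mm along the optical axis (not along the pixel's ray), 0 where there is no reading), "fx", "fy", "cx", "cy" (pixels), "xyz" and "orientation" of the camera in the world; the wrist camera has in their place "mount" (4x4, takes a point from camera to tool coordinates, whose origin is the TCP and whose axes are the flange's). Camera axes: x right, y down, z forward; pixel columns grow to the right and rows downward; lengths in mm; the calibration is good to about 2 mm. The wrist camera is an equidistant fisheye: a pixel r from the principal point sees the ray r / f radians off the axis. A picture is of the moment at which its call begins: read the wrist's pose just before it.
- job_done(): hands the job in; it is judged then, once.
Trained networks look in a picture, given as the dict that the camera call returned (one of the last four; its "shot" number tells which), for a name from the list of things; names that differ only in an ending like _2 or _b are one class to them, and where a whole thing is asked for, a point or a joint stands for the part that bears it (a point fixed in the world has none). Each returns a list of dicts, best first, with "score" (0 to 1); they miss things now and then, are a little off and sometimes report something else, mostly with a low value. They report only what shows in the picture. A call takes as long as a camera call.
- recognise(thing, picture): "at" ([column, row] in pixels, amid what is visible of it).
- masks_of(thing, picture): "region" (384x512 bool, what is visible of it) and "at" ([column, row] in pixels, amid what is visible of it).
The state is a dict: "t": time; "joint_positions": joint angles; "qd": joint speeds; "effort": joint torques, N m; "eef_pos": TCP position; "orientation": TCP orientation; "ft_force": force on the tool from outside, world axes, zero at the start; "moment": the same for the moment, N m; "opening": finger opening in mm; "finger_force": force on a finger pad.
Only numpy, scipy, OpenCV 4.12 (cv2) and the standard library are available. Lean on these libraries where they do the work, as an engineer would, in place of code of your own. Each camera call takes 0.05 s, during which the arm holds its last target. There are 200 camera calls.

## Task

Nobody can see how much is left in the tall slim spray can with the red cap, so weigh it: stand it on the left pan of the balance, put as many of the 100 g weights as it needs upright on the right pan (the left pan takes only the can), and slide the brass poise along the graduated bar until the beam floats level, its pointer at rest between the two long middle marks. Leave the other things on the bench where they are.

Things in the scene. Friction and masses are not known exactly. Their poses are not given: they have to be found in the camera images.
- balance: Two-pan trip balance, heavy, does not move on the bench. Origin: centre of its base on the bench; frame x points away from the operator, y along the beam to the left pan, z up. Grey base 105 x 300 mm, 38 mm high; arms 120 mm long. In front, at x = -105 mm, 75 mm up, a graduated bar along y (186 mm long, fixed to the beam) carries the brass poise.
- scale_mark (a point): Middle of the white upright scale plate (96 mm wide in y, 161 to 213 mm above the bench), between the two long marks; the pointer swings in front of it. The fork that carries the beam below is 60 mm long in x, 46 mm wide and 91 mm high.
- beam (a joint): Tilt of the beam, rad: 0 level, positive = right pan down, stops at -0.2 and +0.2. It floats freely, damped, at rest after about 1.5 s; 10 g too much on one side tilts it about 0.02 (100 g: 0.2). Empty, it is level with the poise at 0. The pointer is wholly between the two long middle marks below about 0.02 rad.
- pan_left_top (a point): Centre of the left pan's upper face (robot's left, balance y = +120 mm): steel dish 120 mm across inside, rim 4 mm high; 104 mm above the bench when level, 80 at the lower stop, 128 at the upper. A pan always stays horizontal (parallel linkage) and it does not matter where on it a load stands.
- pan_right_top (a point): The same for the right pan (robot's right, y = -120 mm).
- pan_left: The left pan with its stem; origin at its pivot on the beam, 29 mm under the face.
- pan_right: The right pan with its stem; origin at its pivot on the beam, 29 mm under the face.
- poise (a joint): Travel of the brass poise along the bar, m: 0 at the left end, 0.12 at the right end. It acts like 0 to 100 g added to the right pan (12 mm for 10 g). It slides with 0.6 N friction and stays where it is left.
- poise_grip (a point): Top centre of the poise's upright grip, a brass tab 10 mm thick along the bar (balance y), 22 mm wide across it, 30 mm high below this point; this point is 121 mm above the bench when the beam is level. Below the tab the poise is 22 x 20 mm and straddles the bar.
- spray_can: Tall slim spray can, white with a red cap, 217 mm high, 57 mm across, the red cap (top 48 mm) 54 mm across; origin: centre of its underside, z up its axis. Weight unknown, 136 to 280 g. It stands on the bench left of the balance; the shorter can at the back is not meant.
- weight_block: Wooden block 190 x 56 x 24 mm with three round recesses 10 mm deep in a row along its x axis, at -60, 0 and +60 mm, 27 mm across, in which the weights stand; origin: centre of its underside. It is fixed to the bench, right of the balance.
- weight_a: Steel weight of 100 g, cylinder 24 mm across and 22 mm high with a neck and an 18 mm knob above, 36 mm in all; origin: centre of its underside. One of three alike; it stands in the block with its underside 14 mm above the bench.
- weight_b: The same, 100 g.
- weight_c: The same, 100 g.
- tape_measure: Bystander: green tape measure, 36 x 68 x 62 mm, standing behind on the right.
- dropper_bottle: Bystander: small brown dropper bottle, 33 mm across, 102 mm high, behind on the left.
- screwdriver_yellow: Bystander: yellow screwdriver, 169 mm long, lying in front of the balance.
- paint_tube_a: Bystander: paint tube, 146 mm long, lying in front on the left.

How it is judged:
By the outcome, as a careful person would: the job done as asked, in the order asked, and still so for the second after the job is handed in, with the robot touching nothing.
It also fails if it takes over 72 s, if anything falls off the work surface, if the arm or the gripper's body presses on something with over 40 N, if the wrist force passes 120 N, or if a joint passes its speed limit or range.

## Working session

There is one attempt and no reset: what is moved stays moved. The work goes in short steps, Python scripts to look and compute and a shell command to move; the robot and the scene stay as the last step left them, time stands still between calls to the robot, and variables do not carry over. Pictures are saved under pics/ and viewed, at most 10 in all, crops included, and the job is handed in when it is done.

```bash
ls; mkdir -p pics
cat > h.py <<'E'
from workcell import *
import numpy as np, cv2
from scipy.spatial.transform import Rotation as R
def cloud(p):
    H,W=p["range_z"].shape; u,v=np.meshgrid(np.arange(W),np.arange(H)); z=p["range_z"].astype(float)
    c=np.dstack([(u-p["cx"])/p["fx"]*z,(v-p["cy"])/p["fy"]*z,z])
    w=c@R.from_quat(p["orientation"]).as_matrix().T+np.array(p["xyz"]); w[z==0]=np.nan
    return w
def save(p,n): cv2.imwrite("pics/"+n+".png",cv2.cvtColor(p["img"],cv2.COLOR_RGB2BGR))
E
python3 - <<'E'
from h import *
s=get_state(); print({k:np.round(v,3) for k,v in s.items()})
ims=[]
for n in ["scene","top"]:
    p=read_camera(n); save(p,n+"0"); w=cloud(p); np.save(n+"0.npy",w); print(n,p["xyz"],p["orientation"],p["fx"])
    for t in ["balance","scale_mark","pan_left_top","pan_right_top","poise_grip","spray_can","weight_block","weight_a","tape_measure","dropper_bottle","screwdriver_yellow","paint_tube_a"]:
        for m in masks_of(t,p)[:3]:
            r=m["region"]; q=w[r]; q=q[~np.isnan(q[:,0])]
            print(t,round(m["score"],2),np.round(m["at"]),r.sum(), np.round(np.percentile(q,[3,50,97],axis=0)).tolist() if len(q) else None)
E
```

```text
pics
{'t': np.float64(0.0), 'joint_positions': array([-1.231,  0.092,  1.232, -0.   ,  1.82 , -0.057]), 'qd': array([ 0.002, -0.001, -0.001,  0.   ,  0.002, -0.   ]), 'effort': array([ 3.0000e-03, -4.4646e+01, -4.0644e+01,  7.0000e-02,  3.0000e-02,
       -0.0000e+00]), 'eef_pos': array([ 231.874, -553.437,  403.518]), 'orientation': array([ 0.98 ,  0.197, -0.   , -0.001]), 'ft_force': array([ 0.167,  0.869, -0.266]), 'moment': array([-0.033,  0.015, -0.017]), 'finger_force': np.float64(0.0), 'opening': np.float64(87.841)}
scene [-468.33079791 -725.09256062  697.2316536 ] [ 0.75519304 -0.37842294  0.23569255 -0.48055028] 419.23874092437893
balance 0.57 [276. 210.] 3881 [[463.0, -173.0, 11.0], [570.0, -32.0, 80.0], [651.0, 132.0, 197.0]]
scale_mark 0.95 [275. 208.] 4004 [[463.0, -173.0, 2.0], [572.0, -31.0, 80.0], [679.0, 139.0, 198.0]]
pan_left_top 0.89 [244. 191.] 503 [[501.0, 45.0, 82.0], [559.0, 100.0, 108.0], [620.0, 160.0, 112.0]]
pan_right_top 0.73 [310. 208.] 623 [[546.0, -193.0, 59.0], [599.0, -140.0, 100.0], [659.0, -80.0, 104.0]]
poise_grip 0.67 [250. 215.] 108 [[456.0, -12
[... 2346 characters left out ...]
91.] 63 [[461.0, -312.0, 22.0], [470.0, -302.0, 39.0], [480.0, -295.0, 53.0]]
tape_measure 0.84 [324. 129.] 250 [[643.0, -265.0, 21.0], [665.0, -237.0, 60.0], [697.0, -215.0, 65.0]]
dropper_bottle 0.68 [164. 152.] 161 [[680.0, 244.0, 12.0], [688.0, 256.0, 59.0], [701.0, 271.0, 98.0]]
screwdriver_yellow 0.84 [300. 243.] 248 [[306.0, -116.0, 12.0], [343.0, -98.0, 25.0], [387.0, -83.0, 30.0]]
screwdriver_yellow 0.42 [261. 206.] 62 [[458.0, -10.0, 82.0], [465.0, 1.0, 103.0], [477.0, 10.0, 124.0]]
paint_tube_a 0.93 [194. 248.] 450 [[318.0, 178.0, 4.0], [386.0, 211.0, 13.0], [436.0, 245.0, 26.0]]
paint_tube_a 0.45 [352. 171.] 49 [[522.0, -314.0, 31.0], [530.0, -304.0, 48.0], [539.0, -298.0, 52.0]]
```

```bash
python3 -c "
import cv2,numpy as np
a=cv2.imread('pics/scene0.png');b=cv2.imread('pics/top0.png')
cv2.imwrite('pics/both.png',cv2.resize(np.vstack([a,b]),(400*2,600*2))[:,:] if 0 else cv2.resize(np.hstack([a,b]),(800,300)))"
```

```text
(no output)
```

View pics/scene0.png

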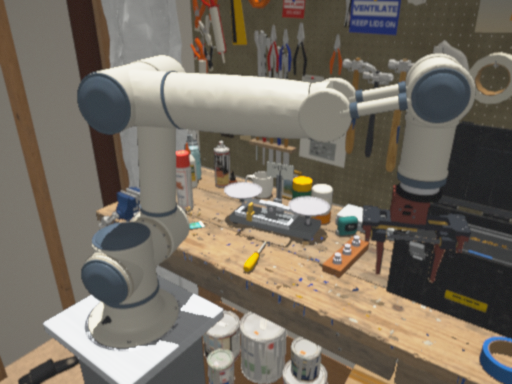

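View pics/top0.png

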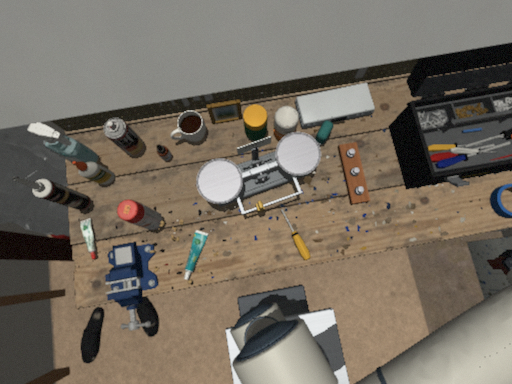

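The scene view shows the balance around (275, 210), the red-capped can at (183, 180) and the weight block at (345, 255). In the top view the pans are at (220, 180) and (298, 155), the poise at (260, 205), the can cap at (130, 211) and the weights at (350, 172). Next I refine the positions in the balance frame.

```bash
cat >> h.py <<'E'
C=np.array([580,-18.5]); YAW=np.arctan2(40,239)
def bal(x,y): # world -> balance frame xy
    d=np.array([x,y])-C; c,s=np.cos(YAW),np.sin(YAW); return np.array([c*d[0]+s*d[1],-s*d[0]+c*d[1]])
def wor(x,y):
    c,s=np.cos(YAW),np.sin(YAW); return C+np.array([c*x-s*y,s*x+c*y])
def to(x,y,z): # world grasp point target -> shift (cm) in tool axes, and yaw error
    s=get_state(); Rm=R.from_quat(s["orientation"]); d=np.array([x,y,z+163])-s["eef_pos"]
    yaw=np.arctan2(Rm.as_matrix()[1,0],Rm.as_matrix()[0,0])
    print("t",round(float(s["t"]),2),"grasp",np.round(np.array(s["eef_pos"])-[0,0,163],1),"tool shift cm",np.round(Rm.inv().apply(d)/10,2),"turn z deg",round(np.degrees(yaw-YAW),2),"tilt",np.round(Rm.as_matrix()[:2,2],4))
E
python3 - <<'E'
from h import *
import workcell; print([n for n in dir(workcell) if not n.startswith('_')]); print(globals().get('nose_length'))
for n in ["scene","top"]:
    w=np.load(n+"0.npy"); q=w.reshape(-1,3); q=q[~np.isnan(q[:,0])]
    def sel(x0,x1,y0,y1,z0,z1): return q[(q[:,0]>x0)&(q[:,0]<x1)&(q[:,1]>y0)&(q[:,1]<y1)&(q[:,2]>z0)&(q[:,2]<z1)]
    for nm,b in dict(can=(450,540,270,360,208,226),capside=(450,540,270,360,175,205),wA=(450,490,-330,-285,46,58),wB=(510,550,-330,-285,46,58),wC=(570,610,-330,-285,46,58),poise=(445,490,-30,30,114,130),hi=(520,680,-90,60,150,240)).items():
        s=sel(*b); 
        if len(s): print(n,nm,len(s),np.round((s.min(0)+s.max(0))/2,1),np.round(s.mean(0),1),np.round(s.max(0)-s.min(0)), 'bal',np.round(bal(*s.mean(0)[:2])))
for k,a in dict(can=(493,313),wA=(469,-306)).items(): print(k,bal(*a))
to(493,313,280)
E
```

```text
['MotionError', 'get_state', 'job_done', 'masks_of', 'nose_length', 'read_camera', 'recognise']
182.0
scene can 77 [495.1 322.2 214. ] [493.9 317.6 214.6] [50. 47. 11.] bal [-29. 346.]
scene capside 114 [493.1 310.9 190. ] [485.6 307.3 189.7] [49. 34. 30.] bal [-39. 337.]
scene wA 23 [ 471.6 -310.1   50.1] [ 469.6 -309.8   49.8] [20. 15.  7.] bal [-157. -269.]
scene wB 21 [ 529.5 -309.8   49.5] [ 529.4 -310.1   49.5] [17. 17.  6.] bal [ -98. -279.]
scene wC 20 [ 590.2 -311.8   50.1] [ 590.  -311.    49.5] [18. 16.  5.] bal [ -38. -290.]
scene poise 18 [467.1  -3.3 120.3] [465.7  -4.6 119.9] [18. 11. 11.] bal [-110.   33.]
scene hi 413 [615.8 -16.2 181.8] [614.4 -15.1 186.3] [28. 97. 63.] bal [35. -2.]
top can 370 [499.  326.5 214.8] [498.3 325.5 216.4] [53. 52. 13.] bal [-24. 353.]
top capside 105 [496.5 318.8 189.6] [488.1 309.3 190.1] [49. 39. 29.] bal [-36. 338.]
top wA 29 [ 471.5 -306.2   50.9] [ 471.6 -305.8   50.2] [16. 16.  9.] bal [-154. -265.]
top wB 29 [ 531.1 -307.4   49.7] [ 531.7 -307.    49.9] [16. 16.  7.] bal [ -95. -277.]
top wC 27 [ 591.7 -309.5   51.4] [ 591.7 -308.5   50.9] [18. 17.  7.] bal [ -36. -288.]
top poise 30 [469.1  -0.8 121.1] [468.9  -0.6 121.9] [20. 12. 10.] bal [-107.   36.]
top hi 281 [616.2 -11.8 182.8] [614.9 -11.7 190. ] [19. 94. 65.] bal [36.  1.]
can [-31.08645834 341.31346605]
wA [-156.93441183 -265.23355818]
t 1.3 grasp [ 231.9 -553.4  241.6] tool shift cm [ 57.57 -69.82  -3.84] turn z deg 13.23 tilt [0. 0.]
```

```bash
python3 -m inch '[[0,0,6.6,0,0,-1.7,-1],[0,0,6.6,0,0,-1.7,-1],[0,0,0,2.55,-5.15,0,-1],[0,0,0,2.55,-5.15,0,-1],[0,0,0,2.55,-5.15,0,-1]]' 20 && python3 -m inch '[[0,0,0,2.55,-5.15,0,-1],[0,0,0,2.55,-5.15,0,-1],[0,0,0,2.55,-5.15,0,-1],[0,0,0,2.55,-5.15,0,-1],[0,0,0,2.55,-5.15,0,-1]]'; python3 -c "
from h import *
to(497,324,275)"
```

```text
t: 1.92
eef_pos: [281.9, -386.8, 438.6]
orientation: [0.997, 0.083, 0.0, 0.0]
ft_force: [-0.2, -0.0, 0.8]
opening: 88.0
finger_force: 0.0
t: 2.55
eef_pos: [364.7, -111.5, 438.9]
orientation: [0.997, 0.083, 0.001, 0.0]
ft_force: [0.4, 0.4, 0.3]
opening: 88.1
finger_force: 0.0
t 2.55 grasp [ 364.7 -111.5  275.9] tool shift cm [ 20.24 -40.77   0.09] turn z deg 0.0 tilt [ 0.0012 -0.0005]
```

```bash
python3 -m inch '[[0,0,0,2.5,-5.1,0,-1],[0,0,0,2.5,-5.1,0,-1],[0,0,0,2.5,-5.1,0,-1],[0,0,0,2.5,-5.1,0,-1]]' && python3 -m inch '[[0,0,0,2.5,-5.1,0,-1],[0,0,0,2.5,-5.1,0,-1],[0,0,0,2.5,-5.1,0,-1],[0,0,0,2.0,-4.2,0,-1],[0,0,0,0,0,0,-1]]' >/dev/null
python3 - <<'E'
from h import *
to(497,324,190)
s=get_state(); p=read_camera("wrist"); save(p,"w1")
m=masks_of("spray_can",p); print([(round(x["score"],2),x["at"]) for x in m[:3]])
if m:
    v,u=np.nonzero(m[0]["region"]); z=p["range_z"][v,u]; ok=z>0; u,v,z=u[ok],v[ok],z[ok]
    a=(u-p["cx"])/p["fx"]; b=(v-p["cy"])/p["fy"]; th=np.hypot(a,b); k=np.tan(th)/np.maximum(th,1e-9)
    c=np.c_[a*k*z,b*k*z,z,np.ones_like(z)]; t=(c@np.array(p["mount"]).T)[:,:3]
    w=R.from_quat(s["orientation"]).apply(t)+s["eef_pos"]
    w=w[w[:,2]>205]; print(len(w),w.min(0),w.max(0),(w.min(0)+w.max(0))/2)
E
```

```text
t: 3.05
eef_pos: [429.6, 106.4, 439.0]
orientation: [0.997, 0.083, 0.001, 0.0]
ft_force: [1.1, -1.5, -0.7]
opening: 87.9
finger_force: 0.0
t 3.67 grasp [491.3 315.2 273.6] tool shift cm [ 0.73 -0.78  8.36] turn z deg 0.24 tilt [-0.0028 -0.0011]
[(0.61, [246.7, 184.9])]
4325 [473.0203849  301.29413583 205.13997377] [526.75141361 353.98872781 219.69395271] [499.88589926 327.64143182 212.41696324]
```

```bash
python3 -m inch '[[0,0,0,1.0,-0.9,0,-1],[0,0,0,0,0,3,-1],[0,0,0,0,0,3,-1],[0,0,0,0,0,2.4,-1],[0,0,0,0,0,0,-1]]' 20 && python3 -m inch '[[0,0,0,0,0,0,1],[0,0,0,0,0,0,1],[0,0,0,0,0,0,1],[0,0,0,0,0,0,1]]' 20;  python3 -c "
from h import *
to(499,326,190)"
```

```text
t: 4.4
eef_pos: [499.5, 322.2, 352.8]
orientation: [0.997, 0.082, -0.002, 0.001]
ft_force: [-1.0, -0.8, -0.3]
opening: 87.5
finger_force: 0.0
t: 4.9
eef_pos: [499.4, 323.2, 355.4]
orientation: [0.997, 0.083, 0.001, -0.0]
ft_force: [-0.7, 0.1, 2.4]
opening: 54.2
finger_force: 20.0
t 4.9 grasp [499.4 323.2 192.4] tool shift cm [ 0.   -0.29  0.24] turn z deg 0.04 tilt [0.0011 0.0009]
```

```bash
python3 -m inch '[[0,0,0,0,0,-2,1],[0,0,0,0,0,-4,1],[0,0,0,0,0,-5,1],[0,0,0,0,1.5,-4,1],[0,0,0,0.4,3,0,1]]' && python3 -m inch '[[0,0,0,0.5,4,0,1],[0,0,0,0.5,4,0,1],[0,0,0,0.5,4,0,1],[0,0,0,0.4,4,0,1],[0,0,0,0,2.4,0,1]]' && python3 -m inch '[[0,0,0,0,0,0,1],[0,0,0,0,0,0,1]]';  python3 -c "
from h import *
to(560,101,192+110)"
```

```text
t: 5.52
eef_pos: [509.7, 279.2, 510.7]
orientation: [0.996, 0.084, 0.004, -0.002]
ft_force: [0.9, 0.2, -2.6]
opening: 54.4
finger_force: 19.9
t: 6.15
eef_pos: [560.2, 99.1, 505.5]
orientation: [0.997, 0.082, 0.0, 0.0]
ft_force: [0.1, 0.0, -3.0]
opening: 54.6
finger_force: 19.9
t: 6.4
eef_pos: [559.8, 101.4, 505.2]
orientation: [0.997, 0.083, 0.0, -0.0]
ft_force: [-0.1, 0.1, -1.7]
opening: 54.3
finger_force: 19.9
t 6.4 grasp [559.8 101.4 342.2] tool shift cm [0.01 0.04 4.02] turn z deg 0.05 tilt [0.0003 0.0005]
```

```bash
python3 -m inch '[[0,0,0,0,0,2,1],[0,0,0,0,0,1.5,1],[0,0,0,0,0,1.2,1],[0,0,0,0,0,1.2,1],[0,0,0,0,0,0.6,1]]' && python3 -m inch '[[0,0,0,0,0,0,1],[0,0,0,0,0,0.2,1],[0,0,0,0,0,0.2,1],[0,0,0,0,0,0,1]]';  python3 -c "
from h import *
to(560,101,192+80); print(np.mean([get_state()['ft_force'] for _ in range(5)],0))"
```

```text
t: 7.02
eef_pos: [560.0, 100.9, 438.9]
orientation: [0.997, 0.083, -0.0, 0.0]
ft_force: [0.1, -1.3, -0.8]
opening: 54.2
finger_force: 19.9
t: 7.52
eef_pos: [560.0, 101.0, 435.7]
orientation: [0.997, 0.083, 0.0, 0.0]
ft_force: [-0.4, -0.3, -1.4]
opening: 54.6
finger_force: 19.9
t 7.53 grasp [560.  101.  272.7] tool shift cm [-0.   -0.01  0.07] turn z deg 0.03 tilt [ 0.0001 -0.0001]
[-0.38496975 -0.28603526 -1.35669864]
```

```bash
python3 -m inch '[[0,0,0,0,0,0.15,1],[0,0,0,0,0,0,1],[0,0,0,0,0,0,-0.4],[0,0,0,0,0,0,-0.6],[0,0,0,0,0,0,-0.6]]' && python3 -m inch '[[0,0,0,0,0,0,-0.6],[0,0,0,0,0,-1.5,-0.6],[0,0,0,0,0,-4,-0.6],[0,0,0,0,0,-5,-0.6],[0,0,0,0,0,-1.5,-0.6]]';  python3 - <<'E'
from h import *
to(*wor(-157,-268),120)
p=read_camera("scene"); save(p,"s1"); w=cloud(p)
cv2.imwrite("pics/s1c.png",cv2.resize(cv2.cvtColor(p["img"],cv2.COLOR_RGB2BGR)[120:290,140:390],(750,510)))
E
```

```text
t: 8.15
eef_pos: [560.1, 101.0, 433.6]
orientation: [0.997, 0.083, -0.0, -0.0]
ft_force: [-0.2, 0.5, -0.1]
opening: 70.3
finger_force: 0.0
t: 8.78
eef_pos: [558.8, 100.9, 559.7]
orientation: [0.997, 0.083, 0.004, -0.0]
ft_force: [-0.2, 0.5, -0.2]
opening: 69.7
finger_force: 0.0
t 8.78 grasp [558.8 100.9 396.7] tool shift cm [-15.81  38.9   27.56] turn z deg 0.04 tilt [0.0072 0.0009]
```

View pics/s1c.png

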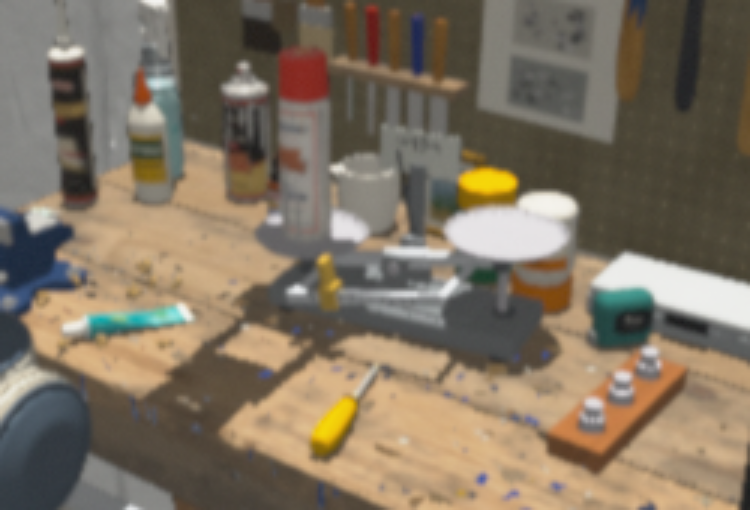

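The can stands upright on the left pan, at crop (305, 150), and that pan is now down. The right pan is raised at (505, 235), and the weights are at (595, 410), (622, 385) and (650, 360). Next is the front weight.

```bash
python3 -m inch '[[0,0,0,-1.95,4.85,0,-0.6],[0,0,0,-1.95,4.85,0,-0.6],[0,0,0,-1.95,4.85,0,-0.6],[0,0,0,-1.95,4.85,3,-0.6],[0,0,0,-1.95,4.85,3,-0.6]]' && python3 -m inch '[[0,0,0,-1.95,4.85,3,-0.6],[0,0,0,-1.95,4.85,3,-0.6],[0,0,0,-1.95,4.85,3,-0.6],[0,0,0,0,0,5,-0.6],[0,0,0,0,0,5,-0.6]]' && python3 -m inch '[[0,0,0,0,0,0,-0.6]]'
cat >> h.py <<'E'
def wrist(thing,z0,z1,name=None):
    s=get_state(); p=read_camera("wrist")
    if name: save(p,name)
    for m in masks_of(thing,p)[:4]:
        v,u=np.nonzero(m["region"]); z=p["range_z"][v,u]; ok=z>0; u,v,z=u[ok],v[ok],z[ok]
        a=(u-p["cx"])/p["fx"]; b=(v-p["cy"])/p["fy"]; th=np.hypot(a,b); k=np.tan(th)/np.maximum(th,1e-9)
        t=(np.c_[a*k*z,b*k*z,z,np.ones_like(z)]@np.array(p["mount"]).T)[:,:3]
        w=R.from_quat(s["orientation"]).apply(t)+s["eef_pos"]; w=w[(w[:,2]>z0)&(w[:,2]<z1)]
        if len(w): print(thing,round(m["score"],2),np.round(m["at"]),len(w),"mid",np.round((w.min(0)+w.max(0))/2,1),"mean",np.round(w.mean(0),1),"size",np.round(w.max(0)-w.min(0)))
E
python3 -c "
from h import *
to(471,-308,45); wrist('weight_a',44,60)"
```

```text
t: 9.45
eef_pos: [503.3, -155.8, 493.9]
orientation: [0.997, 0.083, 0.001, 0.0]
ft_force: [0.6, -0.1, -0.3]
opening: 70.1
finger_force: 0.0
t: 10.07
eef_pos: [469.9, -308.4, 302.8]
orientation: [0.997, 0.082, 0.0, 0.0]
ft_force: [1.4, 0.3, 0.3]
opening: 70.1
finger_force: 0.0
t: 10.2
eef_pos: [469.5, -307.0, 299.2]
orientation: [0.997, 0.083, -0.004, -0.003]
ft_force: [-0.1, -1.1, -0.1]
opening: 70.1
finger_force: 0.0
t 10.2 grasp [ 469.5 -307.   136.2] tool shift cm [0.2  0.19 9.12] turn z deg 0.02 tilt [-0.0077  0.0058]
weight_a 0.97 [278. 121.] 395 mid [ 532.  -308.3   49.4] mean [ 532.1 -308.3   50.1] size [17. 17.  5.]
weight_a 0.72 [288.  53.] 403 mid [ 591.9 -309.4   48.7] mean [ 591.5 -309.3   50. ] size [17. 18.  7.]
weight_a 0.68 [263. 189.] 386 mid [ 472.4 -307.1   48.9] mean [ 472.9 -307.2   49.9] size [17. 17.  7.]
```

```bash
python3 -m inch '[[0,0,0,0.3,0,4,-0.4],[0,0,0,0,0,3.5,-0.3],[0,0,0,0,0,1.6,-0.2],[0,0,0,0,0,0,-0.2]]' 15 && python3 -m inch '[[0,0,0,0,0,0,1],[0,0,0,0,0,0,1],[0,0,0,0,0,0,1],[0,0,0,0,0,0,1]]' 15;  python3 -c "
from h import *
to(472,-307,45)"
```

```text
t: 10.8
eef_pos: [473.8, -307.1, 214.3]
orientation: [0.997, 0.083, 0.0, 0.0]
ft_force: [0.4, 0.8, -0.2]
opening: 52.9
finger_force: 0.0
t: 11.3
eef_pos: [473.5, -307.1, 213.9]
orientation: [0.997, 0.083, 0.0, 0.0]
ft_force: [0.2, -0.5, 2.9]
opening: 23.3
finger_force: 15.0
t 11.3 grasp [ 473.5 -307.1   50.9] tool shift cm [-0.15 -0.04  0.59] turn z deg 0.03 tilt [ 0.001  -0.0008]
```

```bash
python3 -m inch '[[0,0,0,0,0,0,0.3],[0,0,0,-0.1,0,0.45,0.3],[0,0,0,0,0,0,1],[0,0,0,0,0,0,1],[0,0,0,0,0,0,1]]' 20 ;  python3 -c "
from h import *
to(*wor(-22,-150),145)"
```

```text
t: 11.92
eef_pos: [472.4, -307.1, 208.4]
orientation: [0.997, 0.083, -0.0, -0.0]
ft_force: [-0.9, -0.5, -0.7]
opening: 23.2
finger_force: 20.0
t 11.93 grasp [ 472.4 -307.1   45.4] tool shift cm [ 13.18 -11.68  -9.96] turn z deg 0.03 tilt [-0.0003  0.0003]
```

```bash
python3 -m inch '[[0,0,0,0,0,-2,1],[0,0,0,0,0,-4,1],[0,0,0,0,0,-5,1],[0,0,0,1,-1,-3,1],[0,0,0,3,-2.7,0,1]]' && python3 -m inch '[[0,0,0,3,-2.7,0,1],[0,0,0,3.2,-2.7,0,1],[0,0,0,3,-2.6,0,1],[0,0,0,0,0,0.5,1],[0,0,0,0,0,0.5,1]]' ;  python3 -c "
from h import *
to(*wor(-22,-150),160)"
```

```text
t: 12.55
eef_pos: [505.6, -264.7, 354.9]
orientation: [0.997, 0.082, 0.003, 0.003]
ft_force: [1.7, -0.0, -2.3]
opening: 23.1
finger_force: 20.0
t: 13.18
eef_pos: [583.0, -170.1, 339.3]
orientation: [0.997, 0.083, 0.0, 0.0]
ft_force: [-0.7, 0.2, -0.5]
opening: 23.1
finger_force: 20.0
t 13.18 grasp [ 583.  -170.1  176.3] tool shift cm [ 0.01 -0.01  1.63] turn z deg 0.04 tilt [ 0.0004 -0.0007]
```

```bash
python3 -m inch '[[0,0,0,0,0,0.9,1],[0,0,0,0,0,0.6,1],[0,0,0,0,0,0.2,1],[0,0,0,0,0,0,1],[0,0,0,0,0,0,1]]' ;  python3 -c "
from h import *
to(*wor(-22,-150),160)" && python3 -m inch '[[0,0,0,0,0,0,0.35],[0,0,0,0,0,0,0.2],[0,0,0,0,0,0,0.2],[0,0,0,0,0,-1,0.2],[0,0,0,0,0,-3,0.2]]' && python3 -m inch '[[0,0,0,0,0,-4,0.2],[0,0,0,-2,0,-4,0.2],[0,0,0,-4,0,0,0.2],[0,0,0,-4,0,0,0.2],[0,0,0,-2,4,0,0.2]]' && python3 -m inch '[[0,0,0,0,4,0,0.2],[0,0,0,0,4,0,0.2],[0,0,0,0,0,0,0.2]]'
cat >> h.py <<'E'
def pans(name=None):
    for n in ["scene","top"]:
        p=read_camera(n); w=cloud(p); q=w.reshape(-1,3); q=q[~np.isnan(q[:,0])]
        if name: cv2.imwrite("pics/%s_%s.png"%(name,n),cv2.resize(cv2.cvtColor(p["img"],cv2.COLOR_RGB2BGR)[120:290,140:390],(750,510)))
        z=[]
        for s in (1,-1):
            c=wor(0,120*s); r=np.hypot(*(q[:,:2]-c).T); k=q[(r<54)&(q[:,2]>70)&(q[:,2]<135)]
            h=np.median(k[:,2]) if len(k) else np.nan; z.append(h)
            if len(k): h2=k[np.abs(k[:,2]-h)<8]; z[-1]=h2[:,2].mean()
        print(n,"pan z L,R",np.round(z,1),"tilt",round((z[0]-z[1])/240,3))
        for m in masks_of("poise_grip",p)[:1]:
            k=w[m["region"]]; k=k[~np.isnan(k[:,0])]; k=k[k[:,2]>np.nanmax(k[:,2])-12]; mm=(k.min(0)+k.max(0))/2
            print("  poise",round(m["score"],2),np.round(mm,1),"bal",np.round(bal(*mm[:2]),1))
E
python3 -c "
from h import *
pans('p1'); to(*wor(-95,-278),120)"
```

```text
t: 13.8
eef_pos: [583.2, -170.0, 322.0]
orientation: [0.997, 0.083, 0.0, 0.0]
ft_force: [-0.4, -0.2, -0.4]
opening: 23.4
finger_force: 20.0
t 13.8 grasp [ 583.2 -170.   159. ] tool shift cm [-0.02  0.01 -0.1 ] turn z deg 0.03 tilt [ 0.0005 -0.0001]
t: 14.42
eef_pos: [583.0, -169.8, 360.6]
orientation: [0.997, 0.083, -0.002, -0.001]
ft_force: [0.4, 0.4, 1.2]
opening: 35.3
finger_force: 0.0
t: 15.05
eef_pos: [469.8, -228.1, 443.7]
orientation: [0.996, 0.084, 0.001, 0.001]
ft_force: [0.7, -1.2, 0.7]
opening: 35.2
finger_force: 0.0
t: 15.42
eef_pos: [484.6, -310.2, 441.3]
orientation: [0.997, 0.082, -0.0, -0.0]
ft_force: [-0.5, 0.7, 1.1]
opening: 35.2
finger_force: 0.0
scene pan z L,R [ 82.2 128. ] tilt -0.191
top pan z L,R [ 80.6 128.1] tilt -0.198
  poise 0.43 [466.7   7.  110.4] bal [-107.6   43.8]
t 15.62 grasp [ 484.8 -307.1  279.3] tool shift cm [ 4.65  0.91 15.93] turn z deg 0.09 tilt [ 0.0007 -0.0001]
```

View pics/p1_scene.png

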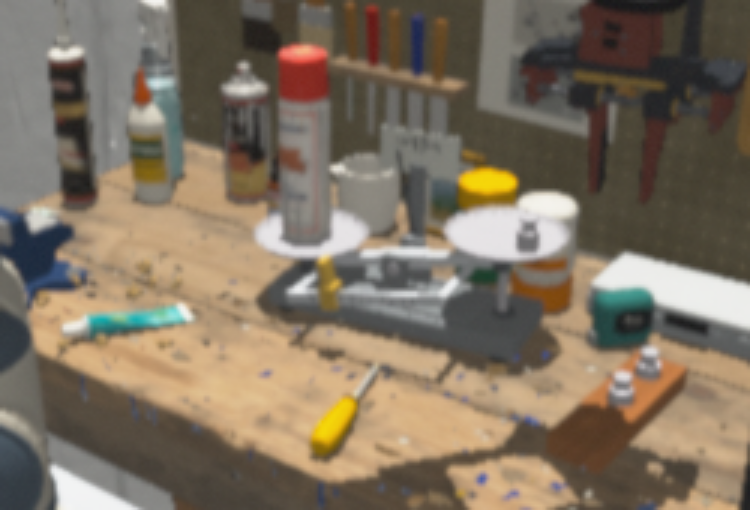

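The first weight stands upright on the right pan at crop (527, 235), and the left pan is still at its stop. The can is therefore over about 210 g, so a second weight is needed.

```bash
python3 -m inch '[[0,0,0,2.3,0.45,4,0],[0,0,0,2.35,0.4,5,-0.2],[0,0,0,0,0,6,-0.2],[0,0,0,0,0,5,-0.2],[0,0,0,0,0,0,-0.2]]' 20 && python3 -m inch '[[0,0,0,0,0,0,-0.2]]' >/dev/null;  python3 -c "
from h import *
to(532,-308,45); wrist('weight_b',44,60)"
```

```text
t: 16.25
eef_pos: [531.1, -306.9, 237.0]
orientation: [0.996, 0.084, -0.004, -0.003]
ft_force: [-0.2, -0.9, 0.2]
opening: 52.7
finger_force: 0.0
t 16.38 grasp [ 532.6 -308.5   81.7] tool shift cm [-0.06 -0.07  3.67] turn z deg 0.08 tilt [ 0.0031 -0.0019]
weight_b 0.82 [276. 132.] 678 mid [ 592.  -309.4   49. ] mean [ 592.  -309.4   50.1] size [17. 17.  6.]
weight_b 0.64 [258. 216.] 627 mid [ 532.5 -308.2   48.4] mean [ 532.9 -308.3   50. ] size [18. 17.  7.]
```

```bash
python3 -m inch '[[0,0,0,0,0,2,-0.2],[0,0,0,0,0,1.6,-0.2],[0,0,0,0,0,0,-0.2],[0,0,0,0,0,0,-0.2]]' 20;  python3 -c "
from h import *
to(532.5,-308.2,45)"
```

```text
t: 16.98
eef_pos: [532.0, -308.9, 206.3]
orientation: [0.997, 0.083, 0.0, 0.0]
ft_force: [-2.2, 1.5, 7.8]
opening: 52.8
finger_force: 4.0
t 16.98 grasp [ 532.  -308.9   43.3] tool shift cm [ 0.06 -0.06 -0.17] turn z deg 0.03 tilt [ 0.0006 -0.0003]
```

```bash
python3 -m inch '[[0,0,0,0.05,-0.05,-0.25,-0.2],[0,0,0,0,0,0,1],[0,0,0,0,0,0,1],[0,0,0,0,0,0,1],[0,0,0,0,0,0,1]]' 20;  python3 -c "
from h import *
to(*wor(20,-150),185)"
```

```text
t: 17.6
eef_pos: [532.3, -308.2, 207.7]
orientation: [0.997, 0.083, -0.0, -0.0]
ft_force: [-0.6, -0.8, -1.0]
opening: 23.4
finger_force: 20.0
t 17.6 grasp [ 532.3 -308.2   44.7] tool shift cm [ 11.48 -12.78 -14.03] turn z deg 0.03 tilt [-0.0005  0.0003]
```

```bash
python3 -m inch '[[0,0,0,0,0,-2,1],[0,0,0,0,0,-4,1],[0,0,0,0,0,-5,1],[0,0,0,0.7,-0.8,-3,1],[0,0,0,2.7,-3,0,1]]' && python3 -m inch '[[0,0,0,2.7,-3,0,1],[0,0,0,2.7,-3,0,1],[0,0,0,2.7,-3,0,1],[0,0,0,0,0,0.5,1],[0,0,0,0,0,0.5,1]]' ;  python3 -c "
from h import *
to(*wor(20,-150),159)"
```

```text
t: 18.23
eef_pos: [559.3, -266.0, 354.5]
orientation: [0.997, 0.082, 0.003, 0.002]
ft_force: [1.3, -0.2, -0.8]
opening: 23.1
finger_force: 20.0
t: 18.85
eef_pos: [624.4, -163.1, 338.8]
orientation: [0.997, 0.083, 0.0, 0.0]
ft_force: [-0.0, -0.2, -1.3]
opening: 23.2
finger_force: 20.0
t 18.85 grasp [ 624.4 -163.1  175.8] tool shift cm [0.01 0.   1.68] turn z deg 0.05 tilt [ 0.0004 -0.0006]
```

```bash
python3 -m inch '[[0,0,0,0,0,0.9,1],[0,0,0,0,0,0.6,1],[0,0,0,0,0,0.2,1],[0,0,0,0,0,0,1],[0,0,0,0,0,0,0.35]]' && python3 -m inch '[[0,0,0,0,0,0,0.2],[0,0,0,0,0,0,0.2],[0,0,0,0,0,-1,0.2],[0,0,0,0,0,-4,0.2],[0,0,0,0,0,-5,0.2]]' && python3 -m inch '[[0,0,0,-5,0,-1,0.2],[0,0,0,-5,0,0,0.2],[0,0,0,-4,3,0,0.2],[0,0,0,0,4,0,0.2],[0,0,0,0,0,0,0.2]]' 
python3 -c "
from h import *
pans('p2'); to(*wor(-105,40),110)"
```

```text
t: 19.48
eef_pos: [624.7, -163.0, 321.7]
orientation: [0.997, 0.083, 0.0, 0.0]
ft_force: [0.1, 0.2, 0.5]
opening: 27.5
finger_force: 0.0
t: 20.1
eef_pos: [624.5, -162.9, 421.7]
orientation: [0.997, 0.083, -0.001, -0.0]
ft_force: [0.3, 0.7, 0.2]
opening: 35.1
finger_force: 0.0
t: 20.72
eef_pos: [497.5, -257.0, 431.5]
orientation: [0.997, 0.081, 0.0, 0.0]
ft_force: [0.6, -0.5, 0.4]
opening: 35.2
finger_force: 0.0
scene pan z L,R [103.1 105.6] tilt -0.011
top pan z L,R [103.  105.6] tilt -0.011
  poise 0.48 [466.3   0.5 118.4] bal [-109.    37.5]
t 20.93 grasp [ 498.4 -254.4  268.7] tool shift cm [  1.48 -25.92  15.87] turn z deg 0.09 tilt [0.0006 0.0001]
```

View pics/p2_scene.png

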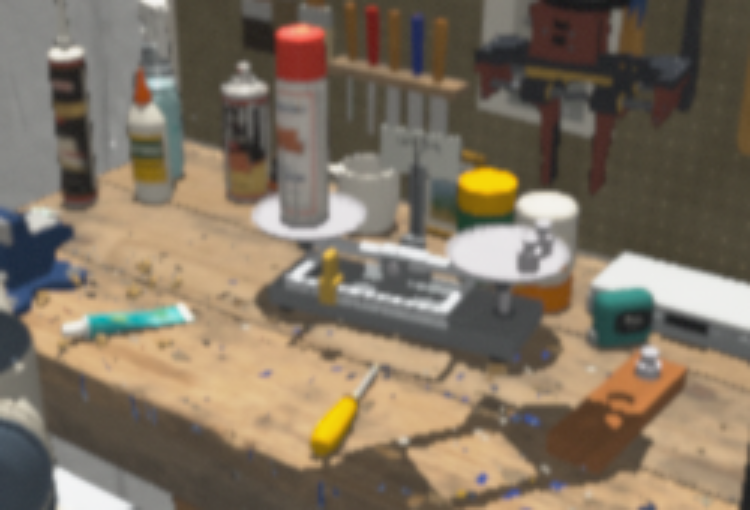

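The can is on the left pan, both weights stand upright on the right pan at crop (530, 245), and the beam is nearly level at about -0.011 rad. That calls for moving the poise about 7 mm to the right. Poise tab: crop (330, 265).

```bash
python3 -m inch '[[0,0,0,0.3,-5.2,0,0.2],[0,0,0,0.3,-5.2,0,0.2],[0,0,0,0.3,-5.2,0,0.2],[0,0,0,0.3,-5.2,0,0.2],[0,0,0,0.1,-4.8,2,0.2]]' && python3 -m inch '[[0,0,0,0,0,5,0.2],[0,0,0,0,0,2,0.2],[0,0,0,0,0,0,0.2],[0,0,0,0,0,0,0.2]]' 3 
python3 -c "
from h import *
to(*wor(-107,36.5),113); wrist('poise_grip',108,135,'w2'); pans()"
```

```text
t: 21.55
eef_pos: [467.9, 2.1, 413.1]
orientation: [0.996, 0.084, 0.002, 0.0]
ft_force: [0.0, -0.4, -0.6]
opening: 34.9
finger_force: 0.0
t: 22.05
eef_pos: [468.9, -0.9, 343.1]
orientation: [0.997, 0.083, 0.001, 0.0]
ft_force: [1.4, 1.0, 0.7]
opening: 35.2
finger_force: 0.0
t 22.05 grasp [468.9  -0.9 180.1] tool shift cm [-0.05 -0.09  6.71] turn z deg -0.01 tilt [ 0.0024 -0.0002]
poise_grip 0.75 [258. 201.] 429 mid [468.9   0.5 115.2] mean [470.4   0.8 119.4] size [22. 12. 14.]
poise_grip 0.71 [435.  79.] 1102 mid [ 599.6 -136.9  118.2] mean [ 597.2 -129.1  109.4] size [131. 130.  20.]
scene pan z L,R [103.1 105.6] tilt -0.01
  poise 0.65 [465.8  -4.5 116.3] bal [-110.3   32.7]
top pan z L,R [103. 106.] tilt -0.013
```

```bash
python3 -m inch '[[0,0,0,0,0,3,0.2],[0,0,0,0,0,2,0.2],[0,0,0,0,0,1,0.2],[0,0,0,0,0,0,0.2]]' 3 && python3 -m inch '[[0,0,0,0,0,0,1],[0,0,0,0,0,0,1],[0,0,0,0,0,0,1],[0,0,0,0,0,0,1]]' 5 && python3 -m inch '[[0,0,0,0,0.25,0,1],[0,0,0,0,0.25,0,1],[0,0,0,0,0,0,1],[0,0,0,0,0,0,1]]'  && python3 -m inch '[[0,0,0,0,0,0,0.3],[0,0,0,0,0,0,0.3],[0,0,0,0,0,0,0.3],[0,0,0,0,0,-2,0.3],[0,0,0,0,0,-5,0.3]]'
python3 -m inch '[[0,0,0,-2,3,-2,0.2],[0,0,0,-1,4,0,0.2],[0,0,0,0,4,0,0.2],[0,0,0,0,4,0,0.2],[0,0,0,0,4,0,0.2]]' && python3 -m inch '[[0,0,0,0,0,0,0.2],[0,0,0,0,0,0,0.2],[0,0,0,0,0,0,0.2],[0,0,0,0,0,0,0.2],[0,0,0,0,0,0,0.2]]' >/dev/null; python3 -c "
from h import *
pans('p3'); to(*wor(-107,36.5),113)"
```

```text
t: 22.85
eef_pos: [468.5, -0.6, 280.5]
orientation: [0.997, 0.083, -0.001, -0.0]
ft_force: [-0.5, 1.0, -0.8]
opening: 35.8
finger_force: 0.0
t: 23.35
eef_pos: [468.7, -0.6, 281.8]
orientation: [0.997, 0.083, 0.001, 0.0]
ft_force: [0.3, 1.5, 2.4]
opening: 9.8
finger_force: 5.0
t: 23.85
eef_pos: [469.6, -5.6, 281.4]
orientation: [0.997, 0.083, 0.0, 0.0]
ft_force: [1.7, 0.2, 3.4]
opening: 10.4
finger_force: 5.0
t: 24.48
eef_pos: [469.0, -5.4, 350.5]
orientation: [0.997, 0.083, -0.002, -0.0]
ft_force: [0.2, -0.1, 0.1]
opening: 30.9
finger_force: 0.0
t: 25.1
eef_pos: [471.3, -199.1, 373.0]
orientation: [0.997, 0.083, 0.001, 0.0]
ft_force: [0.7, 0.7, 1.0]
opening: 35.3
finger_force: 0.0
scene pan z L,R [104.1 104.5] tilt -0.002
  poise 0.39 [464.7  -8.7 116.6] bal [-112.1   28.7]
top pan z L,R [104.2 104.5] tilt -0.001
  poise 0.59 [467.8  -5.4 119.6] bal [-108.5   31.4]
t 25.93 grasp [ 471.3 -197.7  208.1] tool shift cm [  3.   -19.53   9.51] turn z deg 0.05 tilt [-0.0001 -0.    ]
```

View pics/p3_scene.png

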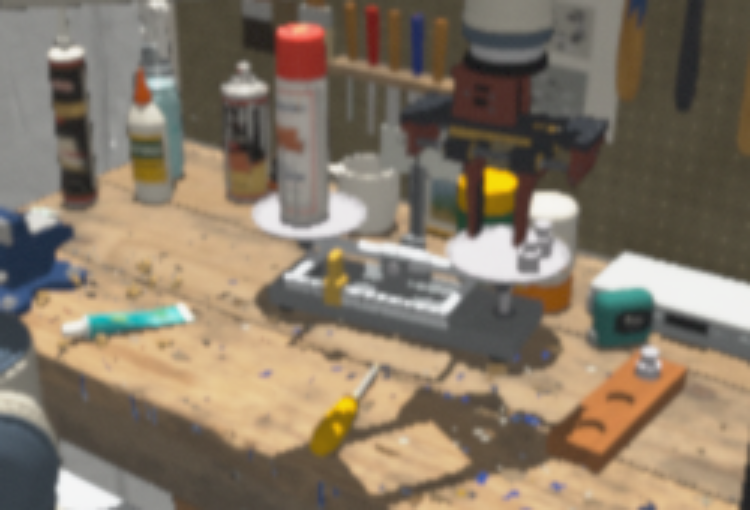

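The beam is level at about -0.001 rad. The can is upright on the left pan at crop (300, 130), both weights stand on the right pan at (535, 250), the bystanders have not moved, and the gripper is touching nothing.

```bash
python3 -c "
from workcell import *
print(job_done())"
```

```text
the job is handed in; nothing more can be done
None
```

The can weighs about 225 g: it stands alone on the left pan, two 100 g weights stand upright on the right, the poise adds about 25 g, and the beam floats level (about -0.001 rad); job handed in at about 26 s.

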